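# Draw two finished samples out of the reader

## Task

Two samples on the three-lane reader are done: with a fingertip hooked behind its lip, first draw out the tray on which the red-capped jar stands, all the way to its stop, and then the tray of the blue-capped jar in the same way. Pull by the inside of the lip without gripping it, keep every jar standing on its seat and never lift one, leave the white-capped jar's tray in the reader, and leave the glassware around it where it stands.

Things in the scene. Friction and masses are not known exactly. Their poses are not given: they have to be found in the camera images.
- reader: three-lane sample reader, fixed; place and yaw vary. Grey deck 380 (x) by 350 (y), 10 mm high; white housing 62 mm high on its rear part (x -10 to +140 mm). Origin on the bench, 240 mm behind the deck's front edge, midway across. Trays are drawn out along its -x; +y is its left. One tray in each lane, at y = +110, 0, -110 mm; one jar on each, in any order
- tray_l (a joint): slide of the left tray, m: 0 fully in, 0.100 fully out at its stop; starts between 0 and 0.020. Stiff rail friction of about 2 N plus damping 8 N s/m; it stays where it is left
- hook_l (a point): middle of the top edge of the left tray's lip, on its inner (rear, reader +x) face; moves with the tray; 52 mm above the bench. The lip, an upright wall 70 mm wide and 9 mm thick, lies in front of this point. Its inner face drops 31 mm to the tray floor (21 mm above the bench), which is free for 40 mm behind it and 74 mm wide between side walls 30 mm high above the bench
- seat_l (a point): centre of the black round seat mark on the left tray's floor, 75 mm behind the lip's inner face, 21 mm above the bench; moves with the tray
- tray_m (a joint): slide of the middle tray, m: 0 fully in, 0.100 fully out at its stop; starts between 0 and 0.020. Stiff rail friction of about 2 N plus damping 8 N s/m; it stays where it is left
- hook_m (a point): middle of the top edge of the middle tray's lip, on its inner (rear, reader +x) face; moves with the tray; 52 mm above the bench. The lip, an upright wall 70 mm wide and 9 mm thick, lies in front of this point. Its inner face drops 31 mm to the tray floor (21 mm above the bench), which is free for 40 mm behind it and 74 mm wide between side walls 30 mm high above the bench
- seat_m (a point): centre of the black round seat mark on the middle tray's floor, 75 mm behind the lip's inner face, 21 mm above the bench; moves with the tray
- tray_r (a joint): slide of the right tray, m: 0 fully in, 0.100 fully out at its stop; starts between 0 and 0.020. Stiff rail friction of about 2 N plus damping 8 N s/m; it stays where it is left
- hook_r (a point): middle of the top edge of the right tray's lip, on its inner (rear, reader +x) face; moves with the tray; 52 mm above the bench. The lip, an upright wall 70 mm wide and 9 mm thick, lies in front of this point. Its inner face drops 31 mm to the tray floor (21 mm above the bench), which is free for 40 mm behind it and 74 mm wide between side walls 30 mm high above the bench
- seat_r (a point): centre of the black round seat mark on the right tray's floor, 75 mm behind the lip's inner face, 21 mm above the bench; moves with the tray
- jar_red: small closed sample jar of amber glass with a red cap, 40 mm diameter, 45 mm tall, 55 to 115 g, loose, standing upright on one of the trays within 15 mm of the seat mark; origin at the centre of its underside
- jar_blue: small closed sample jar of amber glass with a blue cap, 40 mm diameter, 45 mm tall, 55 to 115 g, loose, standing upright on one of the trays within 15 mm of the seat mark; origin at the centre of its underside
- jar_white: small closed sample jar of amber glass with a white cap, 40 mm diameter, 45 mm tall, 55 to 115 g, loose, standing upright on one of the trays within 15 mm of the seat mark; origin at the centre of its underside
- amber_bottle: loose amber glass bottle with black cap, 60 mm diameter, 130 mm tall, standing beside the reader; origin at the centre of its underside
- white_bottle: loose white porcelain bottle, 76 mm diameter, 125 mm tall, standing beside the reader; origin at the centre of its underside
- beaker: loose clear glass beaker, 70 mm diameter, 85 mm tall, standing beside the reader; origin at the centre of its underside
- cylinder: loose glass measuring cylinder, foot 64 mm diameter, 130 mm tall, standing beside the reader; origin at the centre of its underside
Mind the look-alikes: they are no part of the job. Leave any turquoise look-alike of the jar_blue alone. Leave any turquoise look-alike of the jar_white alone.

How it is judged:
By the outcome, as a careful person would: the job done as asked, in the order asked, and still so for the second after the job is handed in, with the robot touching nothing.
It also fails if it takes over 61 s, if anything falls off the work surface, if the arm or the gripper's body presses on something with over 40 N, if the wrist force passes 120 N, or if a joint passes its speed limit or range.

## Robot

A 7-joint arm with a two-finger parallel gripper is mounted at the origin on the work surface. World frame = base frame: x ahead of the robot, y to its left, z up, the work surface at z = 0. Lengths are in m, angles in rad, forces in N, time in s.
With the tool pointing down it reaches from about 0.425 to 0.875 m from the base axis. Payload 8.4 kg.
Tool frame: the origin (TCP) lies at the very end of the fingers, on their centre line; the grasp point (between the pads) lies 19 mm behind it; z points along the fingers, y is the line along which they close (so a half turn about z gives the same grasp; the last joint's range is limited). The gripper opens to 85 mm and grips with 20 to 120 N. Pads are 22 mm wide; open, the fingers measure 114 mm over their backs; the gripper's body (76 mm by 85 mm) begins 54 mm behind the grasp point. The pads swing forward as they close: fully open they stand 13 mm farther back than shut.
Start: joints at [1.214, 0.333, 0.04, 1.465, -0.013, 1.343, -0.059], TCP at [0.166, -0.628, 0.231] pointing down, gripper open.
Joint ranges: [-2.58, 2.58], [-0.38, 2.09], [-1.3, 1.39], [0.25, 2.4], [-1.5, 4.64], [0.08, 2.09], [-2.65, 2.65]. Speed limits (rad/s): [2.22, 2.22, 2.79, 2.79, 3.14, 3.14, 3.14].

## Interface

Orientations are given as a 3x3 rotation matrix whose columns are the frame's x, y, z axes.
In Python, from rig import r gives the robot as it stands.
- The arm moves only by the shell command python3 -m pendant 'ROWS' [FORCE]. ROWS is JSON, a list of rows, each a list of 7 numbers: the gripper's target within -1 to 1 (fully open at 1, half-way at 0, shut at -1), then the shift along the tool's x, y, z in mm, then the turn, a rotation vector about the tool's x, y, z in rad. A call has 1 to 8 rows; each row is the pose to reach, as a shift and turn from the pose commanded when the call began, along the tool's axes at that moment; what a row does not reach only later rows make up. A row lasts 1/10 s, in which the tool goes at most 50 mm and 8.59 degrees, less where a joint would pass 70% of its speed; a pose out of reach is approached as far as the arm can. A call with a gripper value outside its range is refused whole. The fingers move at their own pace and stop on an object; FORCE is the grip in N (left out, the last holds). Time passes only in rows, so rows that repeat a pose let the fingers close. It gives the time, the measured TCP pose, the force, the opening and the grip force at its end, in the units of the state.
- r.get_state(): the state, without advancing time (a new reading comes with each control period).
- r.camera(name): name is "side" or "top" or "wrist"; returns (picture, depth): 400x640x3 uint8, red, green, blue; 400x640 float32, m along the optical axis (not along the pixel's ray), 0 where there is no reading.
- r.camera_params(name): a dict with "K" (3x3 intrinsics, pixels), "rvec" (rotation vector, rad) and "tvec" (3), from world to camera coordinates, as OpenCV has them. Camera axes: x right, y down, z forward; pixel columns grow to the right and rows downward; lengths in m; the calibration is good to about 2 mm. The wrist camera is an equidistant fisheye: a pixel r from the principal point sees the ray r / f radians off the axis. A picture is of the moment at which its call begins: read the wrist's pose just before it. camera_params takes no time and is no camera call; for the wrist camera it gives the pose at the moment of the call.
- r.sign_off(): hands the job in; it is judged then, once.
The state is a dict: "t": time; "joints": joint angles; "dq": joint speeds; "joint_torque": joint torques, N m; "tcp_pos": TCP position; "eef_rot": TCP orientation; "contact_force": force on the tool from outside, world axes, zero at the start; "wrist_torque": the same for the moment, N m; "finger_gap": finger opening in m; "gripper_force": force on a finger pad.
Only numpy, scipy, OpenCV 4.12 (cv2) and the standard library are available. Lean on these libraries where they do the work, as an engineer would, in place of code of your own. Each camera call takes 0.05 s, during which the arm holds its last target. There are 200 camera calls.

## Working session

There is one attempt and no reset: what is moved stays moved. The work goes in short steps, Python scripts to look and compute and a shell command to move; the robot and the scene stay as the last step left them, time stands still between calls to the robot, and variables do not carry over. Pictures are saved under pics/ and viewed, at most 10 in all, crops included, and the job is handed in when it is done.

```bash
mkdir -p pics
cat > h.py <<'E'
import numpy as np, cv2
from rig import r
def save(cam,name):
    p=r.camera_params(cam); im,d=r.camera(cam)
    cv2.imwrite(f'pics/{name}.png',im[:,:,::-1]); np.savez(f'pics/{name}.npz',im=im,d=d,K=p['K'],rvec=p['rvec'],tvec=p['tvec'])
def load(name): return np.load(f'pics/{name}.npz')
def world(f,u,v,z=None):
    "pixel(s) to world by depth, or by the plane z (pinhole cameras)"
    R=cv2.Rodrigues(f['rvec'])[0]; t=f['tvec'].ravel(); K=f['K']
    ray=np.linalg.inv(K)@np.array([u,v,1.])
    c=-R.T@t; w=R.T@ray
    s=f['d'][int(round(v)),int(round(u))] if z is None else (z-c[2])/w[2]
    return c+s*w
E
python3 - <<'E'
from h import *
save('top','top0'); save('side','side0')
s=r.get_state(); print(s['t'],s['tcp_pos'],s['eef_rot'],s['finger_gap'],s['contact_force'])
E
```

```text
0.1 [ 0.16560246 -0.62811543  0.2305079 ] [[ 9.66948863e-01  2.54969944e-01 -4.72537484e-04]
 [ 2.54970364e-01 -9.66947836e-01  1.41300020e-03]
 [-9.66465159e-05 -1.48678199e-03 -9.99998890e-01]] 0.08573277009803923 [-0.08324805 -0.04983791 -0.16076014]
```

View pics/top0.png

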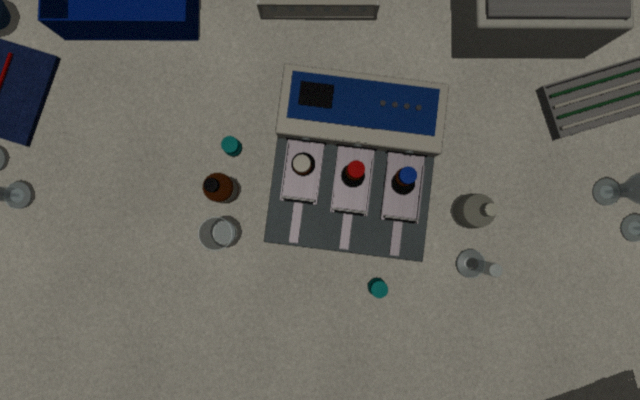

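View pics/side0.png

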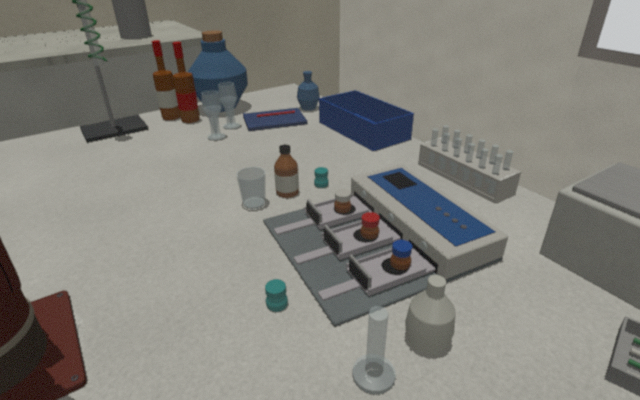

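Candidates in the top view: red cap (355,170) on the middle tray, blue cap (407,176) on the right tray, and white cap (303,162) on the left tray. Turquoise look-alikes stand at (231,146) and (378,288), off the reader. I choose the red and blue caps, and check them in a close crop.

Run:
```python
from h import *
f=load('top0'); im=f['im'][55:265,255:455][:,:,::-1]
cv2.imwrite('pics/crop0.png',cv2.resize(im,None,fx=2.85,fy=2.85,interpolation=cv2.INTER_CUBIC))
print(f['K'])
for n,u,v in [('deck FL',265,241),('deck FR',421,261),('deck mid',345,225),('red',354,168),('blue',407,174),('white',303,161)]: print(n,world(f,u,v).round(4), world(f,u,v,.01).round(4))
```

```text
[[404.0342154    0.         317.77970779]
 [  0.         404.0342154  201.03397797]
 [  0.           0.           1.        ]]
deck FL [0.5173 0.1146 0.0097] [0.5173 0.1145 0.01  ]
deck FR [ 0.4745 -0.2253  0.0101] [ 0.4745 -0.2253  0.01  ]
deck mid [ 0.5525 -0.0594  0.016 ] [ 0.5524 -0.0598  0.01  ]
red [ 0.6704 -0.0745  0.0651] [ 0.6777 -0.0798  0.01  ]
blue [ 0.6579 -0.1832  0.0684] [ 0.6647 -0.1965  0.01  ]
white [0.6845 0.0307 0.0665] [0.6929 0.0324 0.01  ]
```

View pics/crop0.png

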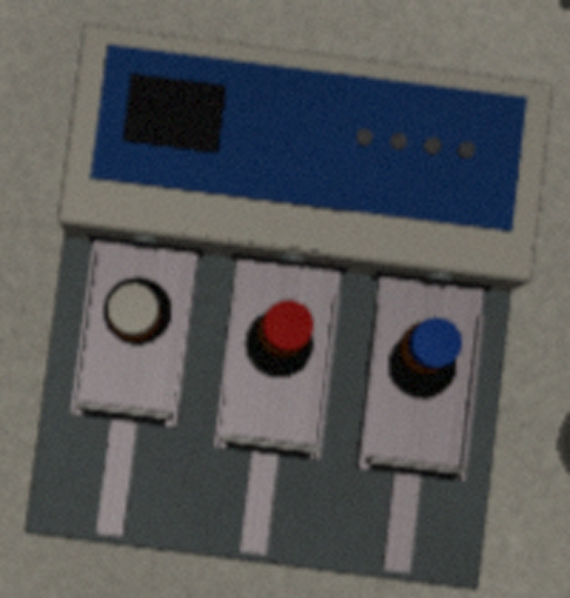

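The crop confirms it: red cap (290,325) on the middle tray, blue cap (436,342) on the right tray, white cap (132,305) on the left tray. The lips are the dark bars near (268,445) and (412,466).

```bash
cat >> h.py <<'E'
def cloud(f):
    R=cv2.Rodrigues(f['rvec'])[0]; t=f['tvec'].ravel(); K=f['K']; d=f['d']
    v,u=np.indices(d.shape); P=np.stack([(u-K[0,2])/K[0,0]*d,(v-K[1,2])/K[1,1]*d,d],-1)
    P=(P-t)@R; P[d==0]=np.nan; return P
E
python3 - <<'E'
from h import *
from scipy.optimize import minimize
f=load('top0'); P=cloud(f).reshape(-1,3)
# housing top: rectangle 150 x 350 at z=.062 ; deck at .010
m=(P[:,2]>.055)&(P[:,2]<.069)&(P[:,0]>.7)&(P[:,0]<.93)&(abs(P[:,1]+.06)<.22)
(c,s,a)=cv2.minAreaRect(P[m,:2].astype(np.float32)); print('housing',c,s,a)
m2=(P[:,2]>.006)&(P[:,0]>.45)&(P[:,0]<.93)&(abs(P[:,1]+.06)<.22)
(c2,s2,a2)=cv2.minAreaRect(P[m2,:2].astype(np.float32)); print('deck',c2,s2,a2)
for yaw in (-.10,-.115,-.125,-.135):
    ex=np.array([np.cos(yaw),np.sin(yaw)]); ey=np.array([-ex[1],ex[0]])
    H=P[m,:2]; D=P[m2,:2]
    print(yaw,'H',np.percentile(H@ex,[.5,99.5]),np.percentile(H@ey,[.5,99.5]),'D',np.percentile(D@ex,[.5,99.5]),np.percentile(D@ey,[.5,99.5]))
for n in('top0','side0'):
    Q=cloud(load(n)).reshape(-1,3); yaw=-.122; ex=np.array([np.cos(yaw),np.sin(yaw)]); ey=np.array([-ex[1],ex[0]])
    a=Q[:,:2]@ex; b=Q[:,:2]@ey
    for b0 in (.132,.022,-.088):
        k=(abs(b-b0)<.03)&(Q[:,2]>.045)&(Q[:,2]<.058)&(a>.55)&(a<.66)
        print(n,b0,k.sum(),np.percentile(a[k],[0,10,50,90,100]).round(4) if k.any() else '', np.median(Q[k,2]) if k.any() else '', np.percentile(b[k],[0,100]) if k.any() else '')
E
```

```text
housing (0.7942887544631958, -0.09158514440059662) (0.3500474691390991, 0.15485340356826782) 83.01390075683594
deck (0.6634317636489868, -0.0552455335855484) (0.3903551995754242, 0.42346426844596863) 83.01390075683594
-0.1 H [0.72458846 0.87559826] [-0.18421279  0.1609607 ] D [0.49817165 0.87353569] [-0.18221242  0.16411889]
-0.115 H [0.72600347 0.87468733] [-0.17204687  0.17288233] D [0.49857935 0.87317927] [-0.17142163  0.17388181]
-0.125 H [0.72637616 0.87461556] [-0.16416235  0.18086611] D [0.49852904 0.87306694] [-0.16447294  0.18077589]
-0.135 H [0.72550765 0.87456463] [-0.1560919   0.18881154] D [0.49845207 0.87314997] [-0.15766339  0.18770635]
top0 0.132 102 [0.5911 0.5926 0.5963 0.5997 0.657 ] 0.05149836512838594 [0.10207283 0.15064546]
top0 0.022 99 [0.5801 0.5809 0.585  0.5886 0.6585] 0.051519260679311694 [-0.00749979  0.04012836]
top0 -0.088 101 [0.5774 0.5787 0.5824 0.5858 0.6592] 0.052014641338056986 [-0.11764192 -0.06938157]
side0 0.132 66 [0.5967 0.5991 0.6019 0.6588 0.6599] 0.050535034932713295 [0.10326207 0.14590723]
side0 0.022 76 [0.5851 0.5872 0.5904 0.5931 0.66  ] 0.0494107114650025 [-0.00777965  0.03855191]
side0 -0.088 107 [0.5827 0.584  0.5873 0.5905 0.5919] 0.049877542632367086 [-0.11793095 -0.07293983]
```

```bash
python3 -m pendant '[[-1,38,-29,0,0,0,0.05],[-1,76,-58,0,0,0,0.1],[-1,114,-87,0,0,0,0.15],[-1,152,-116,0,0,0,0.2],[-1,190,-145,0,0,0,0.25],[-1,228,-174,0,0,0,0.3],[-1,266,-203,0,0,0,0.34],[-1,304,-232,0,0,0,0.38]]' 20
cat >> h.py <<'E'
YAW=-.122; EX=np.array([np.cos(YAW),np.sin(YAW),0]); EY=np.array([-np.sin(YAW),np.cos(YAW),0])
def go(a,b,z):
    s=r.get_state(); d=a*EX+b*EY+np.array([0,0,z])-s['tcp_pos']; R=np.array(s['eef_rot'])
    w=cv2.Rodrigues(R.T@np.stack([EX,-EY,[0,0,-1]],1))[0].ravel()
    p=s['tcp_pos']; print('t',s['t'],'a b z',(p@EX).round(4),(p@EY).round(4),p[2].round(4),'shift mm',(R.T@d*1000).round(1),'turn',w.round(3),'gap',s['finger_gap'],'F',np.round(s['contact_force'],2))
E
python3 -c "
from h import *
go(.609,.006,.2)"
```

```text
t: 0.9
tcp_pos: [0.4012, -0.3249, 0.2312]
eef_rot: [[0.992, -0.124, -0.0], [-0.124, -0.992, -0.0], [-0.0, 0.0, -1.0]]
contact_force: [0.9, -0.1, 0.1]
finger_gap: 0.0001
gripper_force: 0.0
t 0.9 a b z 0.4378 -0.2736 0.2312 shift mm [ 170.7 -280.    31.2] turn [ 0.     0.    -0.002] gap 9.513866988870874e-05 F [ 0.88 -0.06  0.13]
```

```bash
python3 -m pendant '[[-1,25,-40,0,0,0,0],[-1,50,-80,0,0,0,0],[-1,75,-120,0,0,0,0],[-1,100,-160,0,0,0,0],[-1,125,-200,8,0,0,0],[-1,150,-240,16,0,0,0],[-1,171,-280,30,0,0,0],[-1,171,-280,30,0,0,0]]' | head -2
python3 -c "
from h import *
go(.609,.006,.12)
save('wrist','w1'); save('side','s1')
print(load('w1')['K'])"
```

```text
t: 1.7
tcp_pos: [0.6055, -0.0618, 0.1987]
t 1.7 a b z 0.6085 0.0123 0.1987 shift mm [ 0.6  6.6 78.7] turn [-0.004  0.003  0.009] gap 0.0002639654148730074 F [-1.   -0.08 -0.4 ]
[[309.70691629   0.         318.92538792]
 [  0.         309.70691629 198.94980602]
 [  0.           0.           1.        ]]
```

View pics/w1.png

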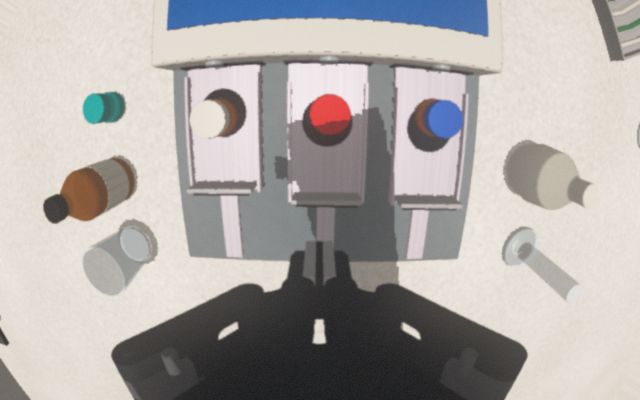

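Wrist view: three lips at about (222,188), (327,198) and (430,205), with the closed fingertip at (318,245). I'll compute the lip positions from the wrist depth.

```bash
cat >> h.py <<'E'
def wcloud(f):
    R=cv2.Rodrigues(f['rvec'])[0]; t=f['tvec'].ravel(); K=f['K']; d=f['d']
    v,u=np.indices(d.shape); x=(u-K[0,2])/K[0,0]; y=(v-K[1,2])/K[1,1]; th=np.hypot(x,y)
    g=np.where(th>1e-9,np.tan(np.minimum(th,1.5))/np.maximum(th,1e-9),1)
    P=(np.stack([x*g*d,y*g*d,d],-1)-t)@R; P[d==0]=np.nan; return P
def lips(n):
    P=wcloud(load(n)).reshape(-1,3); a=P@EX; b=P@EY
    for nm,b0 in (('l',.116),('m',.006),('r',-.104)):
        k=(abs(b-b0)<.045)&(P[:,2]>.048)&(P[:,2]<.056)&(a>.44)&(a<.62); 
        j=k&(abs(b-b0)<.028)
        if j.sum()>20:
            fit=[np.percentile(a[j&(abs(b-b0-o)<.007)],[2,50,98]).round(4) for o in (-.02,0,.02) if (j&(abs(b-b0-o)<.007)).any()]
            print(nm,j.sum(),'a right..left',fit,'b',np.percentile(b[k],[1,99]).round(4),'z',np.median(P[k,2]).round(4))
        else: print(nm,j.sum())
E
python3 -c "
from h import *
lips('w1')
P=wcloud(load('w1'))
for u,v in [(327,194),(327,202),(330,117),(438,118),(320,180),(230,240)]: p=P[v,u]; print(u,v,p@EX,p@EY,p[2])"
```

```text
l 295 a right..left [array([0.6002, 0.6029, 0.6045]), array([0.6   , 0.6024, 0.6048]), array([0.5999, 0.6027, 0.605 ])] b [0.0809 0.1489] z 0.0517
m 393 a right..left [array([0.5887, 0.5918, 0.5943]), array([0.5884, 0.5918, 0.5943]), array([0.5881, 0.5915, 0.5944])] b [-0.0287  0.0396] z 0.0516
r 290 a right..left [array([0.5862, 0.5893, 0.5912]), array([0.586 , 0.5888, 0.5912]), array([0.5857, 0.5892, 0.5911])] b [-0.1385 -0.0693] z 0.0519
327 194 0.5933074234073982 0.004363021224245062 0.029524357218865666
327 202 0.5919788440251056 0.004823296596381449 0.052693676117649225
330 117 0.6747469615668165 0.003667062076939509 0.06623730366517047
438 118 0.6784230760252994 -0.09606201577546322 0.06652748043114581
320 180 0.6064544961649264 0.011839300914523544 0.021829079045037728
230 240 0.5311236652207528 0.11834287076281666 0.015641918443519844
```

```bash
python3 -c "
from h import *
go(.615,.005,.032)"
```

```text
t 1.8 a b z 0.6081 0.0058 0.2002 shift mm [  7.3   0.9 168.2] turn [-0.     0.002  0.002] gap -0.0001292192503275473 F [ 0.66 -0.83 -0.89]
```

```bash
python3 -m pendant '[[-1,7,1,30,0,0,0],[-1,7,1,60,0,0,0],[-1,7,1,90,0,0,0],[-1,7,1,110,0,0,0],[-1,7,1,130,0,0,0],[-1,7,1,130,0,0,0]]' | head -2
python3 -c "
from h import *
go(.615,.005,.032)
save('side','s2')
f=load('s2')['im'][170:310,250:450][:,:,::-1]; cv2.imwrite('pics/c2.png',cv2.resize(f,None,fx=3,fy=3))"
```

```text
t: 2.4
tcp_pos: [0.6089, -0.0734, 0.0689]
t 2.4 a b z 0.6133 0.0012 0.0689 shift mm [ 1.9 -3.8 36.8] turn [ 0.001  0.005 -0.003] gap 0.00037575115526203875 F [-0.21  0.02 -0.27]
```

View pics/c2.png

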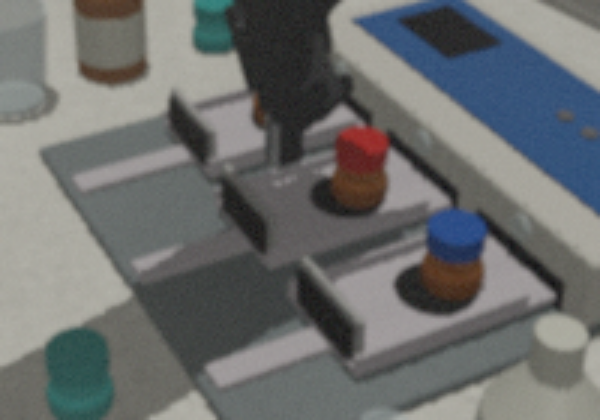

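The crop shows the closed fingertip at (280,165), above the middle tray between its lip (245,210) and the red jar (360,170). Clear to go down.

```bash
python3 -m pendant '[[-1,1,-1,12,0,0,0],[-1,1,-1,24,0,0,0],[-1,1,-1,36,0,0,0],[-1,1,-1,36,0,0,0],[-1,1,-1,36,0,0,0]]' | head -2
python3 -c "
from h import *
go(.6055,.005,.032)"
```

```text
t: 2.95
tcp_pos: [0.6121, -0.0705, 0.035]
t 2.95 a b z 0.6161 0.0045 0.035 shift mm [-10.6  -0.5   3. ] turn [-0.     0.001 -0.   ] gap -0.00016986320992430556 F [ 0.36 -0.3  -0.09]
```

```bash
python3 -m pendant '[[-1,-3,0,1,0,0,0],[-1,-6,0,2,0,0,0],[-1,-8,0,2,0,0,0],[-1,-10,0,2,0,0,0],[-1,-12,0,2,0,0,0],[-1,-14,0,2,0,0,0],[-1,-16,0,2,0,0,0],[-1,-18,0,2,0,0,0]]' | head -2
python3 -c "
from h import *
go(.6055,.005,.032)"
```

```text
t: 3.75
tcp_pos: [0.5947, -0.0684, 0.0335]
t 3.75 a b z 0.5986 0.0044 0.0335 shift mm [ 6.9 -0.6  1.5] turn [-0.    -0.001 -0.   ] gap -7.365081063365779e-06 F [ 2.56  0.78 -0.21]
```

```bash
python3 -m pendant '[[-1,-3,0,0,0,0,0],[-1,-6,0,0,0,0,0],[-1,-9,0,0,0,0,0],[-1,-12,0,0,0,0,0],[-1,-15,0,0,0,0,0],[-1,-18,0,0,0,0,0],[-1,-21,0,0,0,0,0],[-1,-24,0,0,0,0,0]]' | grep -E 't:|tcp|contact'
python3 -m pendant '[[-1,-3,0,0,0,0,0],[-1,-6,0,0,0,0,0],[-1,-9,0,0,0,0,0],[-1,-12,0,0,0,0,0],[-1,-15,0,0,0,0,0],[-1,-18,0,0,0,0,0],[-1,-21,0,0,0,0,0],[-1,-24,0,0,0,0,0]]' | grep -E 't:|tcp|contact'
python3 -c "
from h import *
go(.6055,.005,.032)
save('wrist','w3'); lips('w3')"
```

```text
t: 4.55
tcp_pos: [0.5705, -0.0654, 0.0334]
eef_rot: [[0.993, -0.122, 0.0], [-0.122, -0.993, 0.0], [0.0, -0.0, -1.0]]
contact_force: [1.9, -0.8, 2.6]
t: 5.35
tcp_pos: [0.5466, -0.0624, 0.0334]
eef_rot: [[0.993, -0.122, 0.0], [-0.122, -0.993, 0.0], [0.0, -0.0, -1.0]]
contact_force: [2.5, 0.3, 1.1]
t 5.35 a b z 0.5501 0.0045 0.0334 shift mm [55.4 -0.5  1.4] turn [-0. -0. -0.] gap -7.678358132252527e-05 F [2.46 0.33 1.14]
l 847 a right..left [array([0.6   , 0.6028, 0.605 ]), array([0.6   , 0.6027, 0.605 ]), array([0.6   , 0.6027, 0.605 ])] b [0.08   0.1486] z 0.0518
m 531 a right..left [array([0.5397, 0.5578, 0.5586]), array([0.5575, 0.5618, 0.5626]), array([0.5395, 0.54  , 0.5405])] b [-0.0217  0.0307] z 0.0517
r 874 a right..left [array([0.5866, 0.5893, 0.5911]), array([0.5863, 0.5894, 0.5914]), array([0.5863, 0.5892, 0.5913])] b [-0.138  -0.0694] z 0.0517
```

View pics/w3.png

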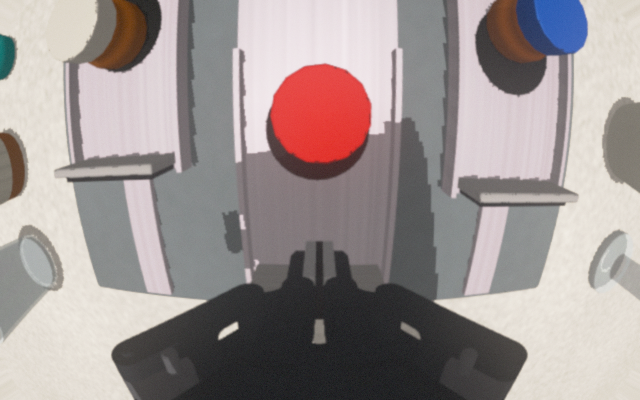

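Wrist view: the red jar (320,113) is standing on its seat, and the lip edge (320,275) sits against the fingertip. The tray is out about 54 mm further and the side trays haven't moved. Carrying on to the stop.

```bash
python3 -m pendant '[[-1,-3,0,0,0,0,0],[-1,-6,0,0,0,0,0],[-1,-9,0,0,0,0,0],[-1,-12,0,0,0,0,0],[-1,-15,0,0,0,0,0],[-1,-18,0,0,0,0,0],[-1,-20,0,0,0,0,0],[-1,-22,0,0,0,0,0]]' | grep -E 't:|tcp|contact'
python3 -m pendant '[[-1,-1,0,0,0,0,0],[-1,-2,0,0,0,0,0],[-1,-3,0,0,0,0,0],[-1,-4,0,0,0,0,0],[-1,-5,0,0,0,0,0]]' | grep -E 't:|tcp|contact'
```

```text
t: 6.2
tcp_pos: [0.5247, -0.0598, 0.0333]
eef_rot: [[0.993, -0.122, -0.0], [-0.122, -0.993, 0.0], [-0.0, -0.0, -1.0]]
contact_force: [2.4, 1.3, -0.5]
t: 6.7
tcp_pos: [0.5199, -0.0592, 0.0333]
eef_rot: [[0.993, -0.122, -0.0], [-0.122, -0.993, 0.0], [-0.0, -0.0, -1.0]]
contact_force: [1.9, 0.2, -2.8]
```

```bash
python3 -m pendant '[[-1,-1,0,0,0,0,0],[-1,-2,0,0,0,0,0],[-1,-3,0,0,0,0,0],[-1,-4,0,0,0,0,0]]' | grep -E 'tcp|contact'
```

```text
tcp_pos: [0.518, -0.059, 0.0337]
contact_force: [13.7, -1.2, -10.9]
```

```bash
python3 -m pendant '[[-1,-1,0,0,0,0,0],[-1,-1,0,0,0,0,0],[-1,-1,0,0,0,0,0]]' | grep -E 'tcp|contact'
python3 -c "
from h import *
go(.6055,.005,.032)"
```

```text
tcp_pos: [0.518, -0.059, 0.0339]
contact_force: [14.5, -1.9, -11.4]
t 7.4 a b z 0.5213 0.0045 0.0339 shift mm [84.2 -0.6  2.4] turn [-0.001 -0.006 -0.   ] gap -0.0003042268530429946 F [ 14.55  -1.9  -11.43]
```

Stop found: the force rises to 14 N with no further motion. Now release and lift out.

```bash
python3 -m pendant '[[-1,4,0,0,0,0,0],[-1,9,0,0,0,0,0],[-1,11,0,0,0,0,0],[-1,11,0,-20,0,0,0],[-1,11,0,-50,0,0,0],[-1,11,0,-85,0,0,0],[-1,11,0,-100,0,0,0],[-1,11,0,-100,0,0,0]]' | grep -E 'tcp|contact'
python3 -c "
from h import *
go(.612,-.104,.12)
save('wrist','w4');lips('w4')"
```

```text
tcp_pos: [0.5272, -0.0601, 0.1355]
contact_force: [0.1, -0.2, -0.0]
t 8.2 a b z 0.5306 0.0045 0.1355 shift mm [ 81.4 108.5  15.9] turn [ 0.    -0.004 -0.   ] gap -0.000389773518437667 F [ 0.06 -0.21 -0.02]
l 391 a right..left [array([0.6003, 0.6026, 0.6049]), array([0.6002, 0.6026, 0.6049]), array([0.6002, 0.6025, 0.6049])] b [0.0802 0.1494] z 0.0518
m 479 a right..left [array([0.5069, 0.5095, 0.5114]), array([0.507 , 0.5097, 0.5112]), array([0.5069, 0.5098, 0.5114])] b [-0.0286  0.0395] z 0.0517
r 447 a right..left [array([0.5857, 0.5885, 0.5908]), array([0.5857, 0.5886, 0.5911]), array([0.5857, 0.5885, 0.5912])] b [-0.1384 -0.0698] z 0.0517
```

View pics/w4.png

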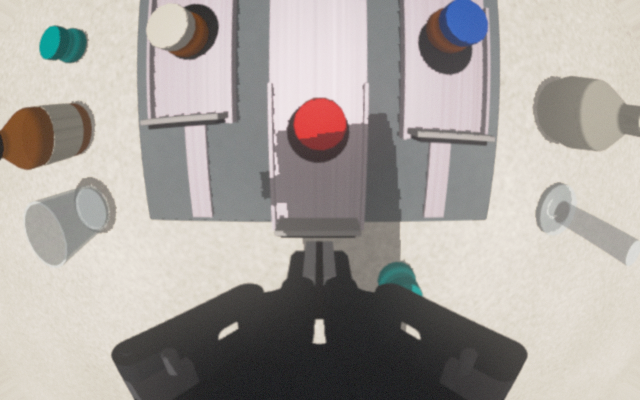

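Wrist view: the red jar (320,123) is standing, its tray's lip is at the deck's front edge (318,228), and the other trays are unmoved. The lip sits at 0.5112, so the right tray should have 80 mm to go.

```bash
python3 -c "
from h import *
P=cloud(load('top0')).reshape(-1,3);a=P@EX;b=P@EY
k=(P[:,2]>.085)&(P[:,2]<.2)&(b<-.12)&(b>-.35)&(a>.4)&(a<.75); print('near b',np.percentile(b[k],[90,100]) if k.any() else 0)
k=(P[:,2]>.02)&(b<-.19)&(b>-.35)&(a>.4)&(a<.75); print(b[k].max())
" 
python3 -m pendant '[[-1,20,27,0,0,0,0],[-1,40,54,0,0,0,0],[-1,60,80,0,0,0,0],[-1,80,100,10,0,0,0],[-1,82,109,20,0,0,0],[-1,82,109,40,0,0,0],[-1,82,109,60,0,0,0],[-1,82,109,60,0,0,0]]' | grep -E 'tcp|contact'
python3 -c "
from h import *
go(.612,-.104,.033)
save('side','s5')
f=load('s5')['im'][170:310,250:450][:,:,::-1]; cv2.imwrite('pics/c5.png',cv2.resize(f,None,fx=3,fy=3))"
```

```text
near b [-0.24075626 -0.23151147]
-0.2179300897359508
tcp_pos: [0.5908, -0.177, 0.0688]
contact_force: [0.0, -0.2, 0.6]
t 9.05 a b z 0.608 -0.1038 0.0688 shift mm [ 4.3  0.3 35.8] turn [-0.002  0.008  0.   ] gap -0.00015417570571023357 F [ 0.04 -0.24  0.57]
```

View pics/c5.png

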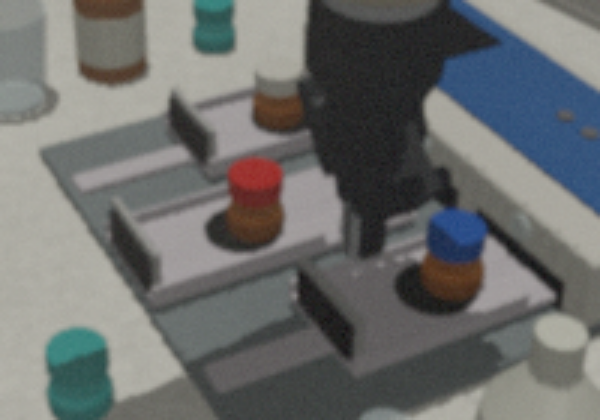

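The crop shows the fingertip at (370,250), above the right tray between its lip (325,310) and the blue jar (455,260). The red jar stands on its drawn tray.

```bash
python3 -m pendant '[[-1,3,0,12,0,0,0],[-1,3,0,24,0,0,0],[-1,3,0,36,0,0,0],[-1,3,0,36,0,0,0]]' | grep -E 'tcp|contact'
python3 -c "
from h import *
go(.521,-.104,.033)"
```

```text
tcp_pos: [0.5957, -0.1782, 0.0351]
contact_force: [-0.9, 0.3, -0.4]
t 9.5 a b z 0.6129 -0.1044 0.0351 shift mm [-91.9  -0.4   2.4] turn [-0.001  0.003 -0.   ] gap -7.955928338222707e-05 F [-0.92  0.34 -0.45]
```

```bash
python3 -m pendant '[[-1,-4,0,1,0,0,0],[-1,-7,0,2,0,0,0],[-1,-9,0,2,0,0,0],[-1,-11,0,2,0,0,0],[-1,-13,0,2,0,0,0],[-1,-15,0,2,0,0,0],[-1,-17,0,2,0,0,0],[-1,-19,0,2,0,0,0]]' | grep -E 'tcp|contact'
python3 -m pendant '[[-1,-3,0,0,0,0,0],[-1,-6,0,0,0,0,0],[-1,-9,0,0,0,0,0],[-1,-12,0,0,0,0,0],[-1,-15,0,0,0,0,0],[-1,-18,0,0,0,0,0],[-1,-21,0,0,0,0,0],[-1,-24,0,0,0,0,0]]' | grep -E 'tcp|contact'
python3 -m pendant '[[-1,-3,0,0,0,0,0],[-1,-6,0,0,0,0,0],[-1,-9,0,0,0,0,0],[-1,-12,0,0,0,0,0],[-1,-15,0,0,0,0,0],[-1,-18,0,0,0,0,0],[-1,-21,0,0,0,0,0],[-1,-24,0,0,0,0,0]]' | grep -E 'tcp|contact'
python3 -c "
from h import *
go(.521,-.104,.033)"
```

```text
tcp_pos: [0.5785, -0.1763, 0.0357]
contact_force: [1.3, -1.2, 0.7]
tcp_pos: [0.5542, -0.1732, 0.0354]
contact_force: [1.6, 0.0, 1.8]
tcp_pos: [0.5303, -0.1702, 0.0353]
contact_force: [2.0, -1.0, 0.8]
t 11.9 a b z 0.5471 -0.1044 0.0353 shift mm [-26.1  -0.4   2.3] turn [-0.  0. -0.] gap -0.00018644471137264156 F [ 2.02 -1.03  0.83]
```

```bash
python3 -m pendant '[[-1,-3,0,0,0,0,0],[-1,-6,0,0,0,0,0],[-1,-9,0,0,0,0,0],[-1,-12,0,0,0,0,0],[-1,-15,0,0,0,0,0],[-1,-18,0,0,0,0,0],[-1,-20,0,0,0,0,0],[-1,-21,0,0,0,0,0]]' | grep -E 'tcp|contact'
python3 -m pendant '[[-1,-1,0,0,0,0,0],[-1,-2,0,0,0,0,0],[-1,-3,0,0,0,0,0],[-1,-4,0,0,0,0,0],[-1,-5,0,0,0,0,0],[-1,-6,0,0,0,0,0]]' | grep -E 'tcp|contact'
python3 -c "
from h import *
go(.521,-.104,.033)"
```

```text
tcp_pos: [0.5094, -0.1677, 0.0353]
contact_force: [2.3, 0.3, 1.1]
tcp_pos: [0.5045, -0.1671, 0.0354]
contact_force: [9.1, -0.3, -7.3]
t 13.3 a b z 0.5211 -0.1045 0.0354 shift mm [-0.1 -0.5  2.4] turn [-0.    -0.002 -0.   ] gap -0.00011780427812940494 F [ 9.14 -0.32 -7.34]
```

```bash
python3 -m pendant '[[-1,-1,0,0,0,0,0],[-1,-2,0,0,0,0,0],[-1,-2,0,0,0,0,0],[-1,-2,0,0,0,0,0]]' | grep -E 'tcp|contact'
python3 -m pendant '[[-1,4,0,0,0,0,0],[-1,9,0,0,0,0,0],[-1,12,0,0,0,0,0],[-1,12,0,-20,0,0,0],[-1,12,0,-50,0,0,0],[-1,12,0,-85,0,0,0],[-1,12,0,-120,0,0,0],[-1,12,0,-120,0,0,0]]' | grep -E 'tcp|contact'
python3 -c "
from h import *
go(.612,-.104,.12)
save('wrist','w6');lips('w6');save('side','s6')"
```

```text
tcp_pos: [0.5045, -0.1671, 0.0356]
contact_force: [15.1, -1.3, -11.9]
tcp_pos: [0.5161, -0.1689, 0.1602]
contact_force: [0.8, 0.0, 0.3]
t 14.5 a b z 0.5328 -0.1049 0.1602 shift mm [78.9 -1.  40.7] turn [ 0.002 -0.007 -0.   ] gap -0.0002116264122994905 F [0.8  0.04 0.3 ]
l 185 a right..left [array([0.6003, 0.6024, 0.6046]), array([0.6004, 0.6024, 0.6045]), array([0.6003, 0.6025, 0.6046])] b [0.0802 0.1488] z 0.0519
m 371 a right..left [array([0.5071, 0.5108, 0.6071]), array([0.507 , 0.5098, 0.5116]), array([0.5069, 0.5098, 0.5114])] b [-0.0292  0.0383] z 0.0518
r 379 a right..left [array([0.5072, 0.5098, 0.5114]), array([0.5073, 0.51  , 0.5115]), array([0.5073, 0.5098, 0.5115])] b [-0.1384 -0.07  ] z 0.0516
```

View pics/s6.png

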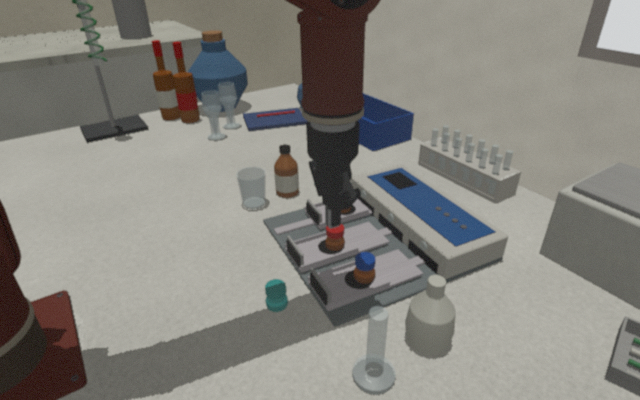

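View pics/w6.png

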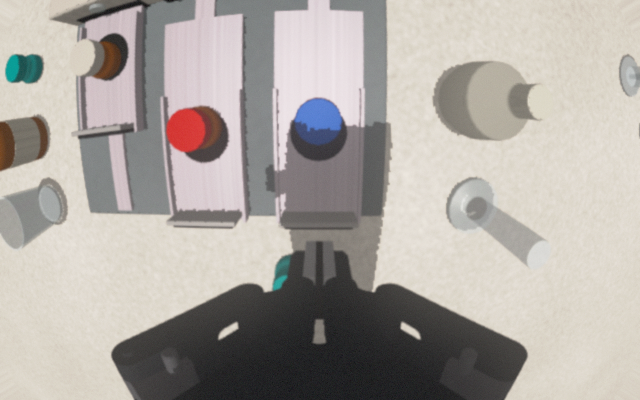

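Both views show the red and blue trays fully out, with their lips level at 0.5115. All jars are upright, the white-capped jar's tray is unmoved, the glassware is in place and the robot is clear.

```bash
python3 -c "
from rig import r
print(r.sign_off())"
```

```text
the job is handed in; nothing more can be done
None
```

I drew out the red-capped jar's tray and then the blue-capped jar's tray, each to its stop; all jars are still standing, the white-capped jar's tray and the glassware look untouched, and the job is handed in at about 15 s on the robot's clock.

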